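# Close up the art case after zine club

### The arm

A 6-joint arm with a two-finger parallel gripper is mounted at the origin on the work surface. World frame = base frame: x ahead of the robot, y to its left, z up, the work surface at z = 0. Lengths are in m, angles in rad, forces in N, time in s.
With the tool pointing down it reaches from about 0.35 to 0.775 m from the base axis. Payload 7.3 kg.
Tool frame: the origin (TCP) lies midway between the tips of the shut fingers; the grasp point (between the pads) lies grasp_offset behind it (grasp_offset is the distance from the TCP to the grasp point, in m); z points along the fingers, y is the line along which they close (so a half turn about z gives the same grasp; the last joint's range is limited). The gripper opens to 92 mm and grips with 3 to 60 N. Pads are 19 mm wide; open, the fingers measure 130 mm over their backs; the gripper's body (75 mm by 190 mm) begins 47 mm behind the grasp point.
Start: joints at [-1.42, 0.342, 1.524, -0, 1.275, -0.146], TCP at [0.154, -0.502, 0.227] pointing down, gripper open.
Joint ranges: [-2.53, 2.53], [-0.77, 2.02], [0.04, 2.7], [-1, 4.14], [0.28, 2.66], [-3.11, 3.11]. Speed limits (rad/s): [2.57, 2.57, 3.14, 3.14, 3.14, 3.14].

### API

Orientations are given as [roll, pitch, yaw] about the fixed x, y, z axes, in that order (R = Rz(yaw) Ry(pitch) Rx(roll)).
In Python, from cell import * gives the robot as it stands.
- The arm moves only by the tool step_arm, never from a script. Its argument "plan" is a list of rows, each a list of 5 numbers: the closure, from -1 (fully open) to 1 (shut), then the shift along the tool's x, y, z in m, then the turn about the tool's z in rad. In form: [[hand, x, y, z, twist], ...]. A call has 1 to 20 rows; each row is the pose to reach, as a shift and turn from the pose commanded when the call began, along the tool's axes at that moment; what a row does not reach only later rows make up. A row lasts 1/8 s, in which the tool goes at most 62.5 mm and 10.7 degrees, less where a joint would pass 70% of its speed; a pose out of reach is approached as far as the arm can. A call with a gripper value outside its range is refused whole. The fingers move at their own pace and stop on an object; "grip_force" is the grip in N (left out, the last holds). Time passes only in rows, so rows that repeat a pose let the fingers close. It gives the time, the measured TCP pose, the force, the opening and the grip force at its end, in the units of the state.
- observe(): the state, without advancing time (a new reading comes with each control period).
- read_camera(name): name is "side" or "top" or "wrist"; returns a dict with "img" (400x640x3 uint8, red, green, blue), "range_z" (400x640 float32, m along the optical axis (not along the pixel's ray), 0 where there is no reading), "fx", "fy", "cx", "cy" (pixels), "k1" (the pictures are not rectified: a ray, as slopes to the right and down, at radius r is drawn at 1 + k1 r^2 times it, then the intrinsics apply), "R" (3x3) and "t" (3): a world point X has camera coordinates R X + t; the wrist camera has in their place "T_tool_cam" (4x4, takes a point from camera to tool coordinates, whose origin is the TCP and whose axes are the flange's). Camera axes: x right, y down, z forward; pixel columns grow to the right and rows downward; lengths in m; the calibration is good to about 2 mm. A picture is of the moment at which its call begins: read the wrist's pose just before it.
- hand_in(): hands the job in; it is judged then, once.
The state is a dict: "time": time; "qpos": joint angles; "qvel": joint speeds; "joint_efforts": joint torques, N m; "tool_pos": TCP position; "tool_rot": TCP orientation; "contact_force": force on the tool from outside, world axes, zero at the start; "torque": the same for the moment, N m; "opening": finger opening in m; "grip_force": force on a finger pad.
Only numpy, scipy, OpenCV 4.12 (cv2) and the standard library are available. Lean on these libraries where they do the work, as an engineer would, in place of code of your own. Each camera call takes 0.05 s, during which the arm holds its last target. There are 200 camera calls.

### The job

Close up the wooden art case: with your fingertips push both of its drawers fully home, and push its raised lid down until it lies shut on the case. Only push: do not lift the case or shove it across the table, and leave the glue sticks and everything else around it where they are.

Things in the scene. Friction and masses are not known exactly. Their poses are not given: they have to be found in the camera images.
- case: wooden art case standing loose on the table (about 3 kg in all, it slides if shoved with roughly 10 N or more; it is not fixed), 160 mm deep (its x) x 270 mm wide (its y) x 90 mm high, with two drawers side by side in its front (-x) face and a lid on top. Origin: centre of its underside. x points from the front face to the back, y to the left drawer, z up. Front face at x = -80 mm.
- drawer_left (a joint): how far the left (case +y) drawer stands open, m; 0 = fully home with its front flush with the case's front face, at most 0.07. It slides straight along the case's x with 1 to 2 N of friction and stays where it is left.
- drawer_right (a joint): the same for the right (case -y) drawer
- left_front (a point): centre of the outer face of the left drawer's front panel, 30 mm above the table; moves with the drawer, axes as those of the case. The panel is 116 mm wide, 38 mm high (11 to 49 mm above the table), of darker wood, with a round brass knob of 16 mm diameter standing 10 mm out from this point towards -x.
- right_front (a point): centre of the outer face of the right drawer's front panel, 30 mm above the table; moves with the drawer, axes as those of the case. The panel is 116 mm wide, 38 mm high (11 to 49 mm above the table), of darker wood, with a round brass knob of 16 mm diameter standing 10 mm out from this point towards -x.
- lid (a joint): opening angle of the case's lid, rad; 0 = closed, lying on the case, at most 1.45 (nearly upright). The hinge lies along the back (+x) top edge, parallel to the case's y; the lid opens upward. It is stiff: it stays at any angle; about 1 to 3 N at its free edge moves it.
- lid_edge (a point): middle of the free (front) edge of the lid, on its outer face (the upper face when closed). Axes turn with the lid: z is the outer face's normal, x points to the hinge. Lid: 8 mm thick, 270 mm wide, red panel on the outer face; the edge lies 163 mm from the hinge axis, 100 mm above the table and level with the front of the case when closed.
- lid_hinge (a point): middle of the lid's hinge axis, 92 mm above the table at the case's back face. Axes as those of the case. The lid's outer face lies 8 mm beyond the axis along the lid's normal.
- glue_front: glue stick with orange base and cap, white body, 26 mm diameter, 88 mm tall, standing upright in front of the case, between the two drawers; origin at the centre of its underside. To be left alone
- glue_side: glue stick with blue base and cap, 26 mm diameter, 88 mm tall, standing upright beside the case; origin at the centre of its underside. To be left alone
- pencil_cup: black cup with pencils, 72 mm rim diameter, 95 mm tall, the pencils up to 175 mm, standing beside the case; origin at the centre of its underside. To be left alone
- scissors: green-handled scissors lying flat, 150 mm long, 11 mm thick; origin on the table near the pivot. To be left alone
- zines: little stack of folded booklets lying flat, 110 x 150 x 12 mm; origin at the centre of its underside. To be left alone

How it is judged:
By the outcome, as a careful person would: the job done as asked, in the order asked, and still so for the second after the job is handed in, with the robot touching nothing.
It also fails if it takes over 61 s, if anything falls off the work surface, if the arm or the gripper's body presses on something with over 40 N, if the wrist force passes 120 N, or if a joint passes its speed limit or range.

## Working session

There is one attempt and no reset: what is moved stays moved. The work goes in short steps, Python scripts to look and compute and a tool call to move; the robot and the scene stay as the last step left them, time stands still between calls to the robot, and variables do not carry over. Pictures are saved under pics/ and viewed, at most 10 in all, crops included, and the job is handed in when it is done.

Besides the shell and the picture viewer there is one more tool, called after "Emit:" as name([rows], argument=value, ...), one row to a line, values as JSON. step_arm: Moves the arm, as the interface text tells. Its arguments: {"type":"object","properties":{"plan":{"type":"array","items":{"type":"array","items":{"type":"number"}}},"grip_force":{"type":"number"}},"required":["plan"]}

```bash
mkdir -p pics; cat > h.py <<'E'
from cell import *
import numpy as np, cv2
def cloud(c):
    h,w=c["range_z"].shape
    u,v=np.meshgrid(np.arange(w),np.arange(h))
    K=np.array([[c["fx"],0,c["cx"]],[0,c["fy"],c["cy"]],[0,0,1]])
    p=cv2.undistortPoints(np.stack([u,v],-1).reshape(-1,1,2).astype(float),K,np.array([c["k1"],0,0,0.])).reshape(h,w,2)
    Z=c["range_z"]; P=np.dstack([p*Z[...,None],Z])
    return (P-c["t"])@c["R"]   # R^T (P-t)
E
python3 - <<'E'
from h import *
s=observe(); print(s)
for n in("side","top"):
    c=read_camera(n); cv2.imwrite(f"pics/{n}0.png",c["img"][...,::-1]); np.savez(f"{n}0.npz",**c)
    print(n,(-c["R"].T@c["t"]).round(3),(c["range_z"]>0).mean())
E
```

```text
{'time': 0.0, 'qpos': array([-1.42001277e+00,  3.42715614e-01,  1.52503119e+00, -6.84099066e-06,
        1.27538982e+00, -1.45997216e-01]), 'qvel': array([ 0.00072005,  0.00099673, -0.00124226, -0.00065471, -0.00047834,
        0.0007717 ]), 'joint_efforts': array([ 4.13088837e-04, -4.31246674e+01, -2.44222641e+01,  7.17507885e-02,
        5.59083035e-02, -1.30196536e-04]), 'tool_pos': array([ 0.15349085, -0.50163073,  0.22604371]), 'tool_rot': array([-3.14006416e+00, -2.18142857e-04,  2.96782601e-01]), 'contact_force': array([ 0.91756449, -0.55353196,  0.44731072]), 'torque': array([-0.00665566,  0.02168248,  0.00056845]), 'grip_force': 0.0, 'opening': 0.09185328917624869}
side [0.331 0.684 0.822] 0.99590625
top [ 0.438 -0.041  1.027] 0.99603125
```

View pics/side0.png

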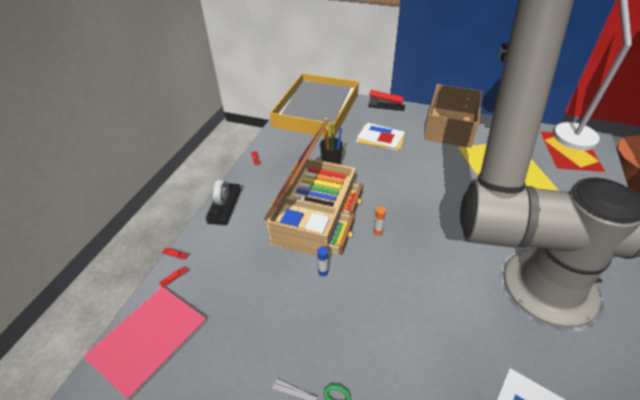

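View pics/top0.png

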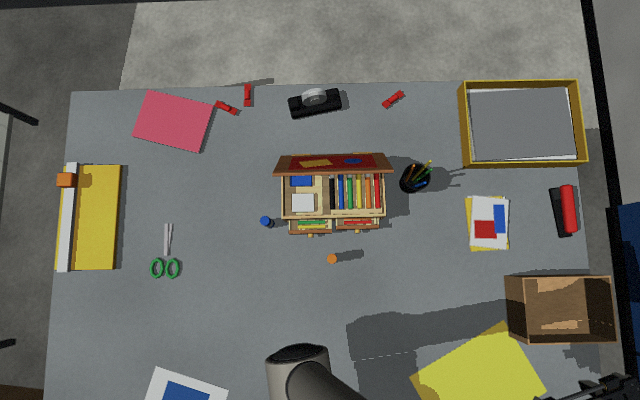

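The side view shows the case at about (315,205), its lid raised at (300,175), the orange glue at (380,220) and the blue glue at (323,262). The top view shows the lid at (335,163), drawer fronts at (310,228) and (360,226) with knobs at (310,235) and (362,233), orange glue at (332,258), blue glue at (266,221) and the cup at (415,178).

```bash
cat > m.py <<'E'
from h import *
import sys
def meas(pre):
    out={}
    for n in("top","side"):
        c=dict(np.load(f"{n}{pre}.npz")); P=cloud(c); hsv=cv2.cvtColor(c["img"],cv2.COLOR_RGB2HSV); out[n]=(c,P,hsv)
    return out
E
python3 - <<'E'
from m import *
o=meas(0)
c,P,hsv=o["top"]
roi=np.zeros(P.shape[:2],bool); roi[145:270,255:440]=1
z=P[...,2]
print("table z",np.median(z[240:260,200:240]))
# case rim: height 0.08-.1, biggest component
m=(roi&(z>.08)&(z<.097)&(np.arange(640)[None]<395)).astype(np.uint8)
q=P[m>0]; print("rim",q.min(0).round(3),q.max(0).round(3),cv2.minAreaRect((q[:,:2]*1000).astype(np.float32)))
m=roi&(z>.115)&(np.arange(640)[None]<398); q=P[m]; print("lid",q.min(0).round(3),q.max(0).round(3))
top=q[q[:,2]>q[:,2].max()-.012];print("lidtop",cv2.minAreaRect((top[:,:2]*1000).astype(np.float32)), top.mean(0))
# drawers
for nm,sl in(("L",slice(285,334)),("R",slice(336,392))):
    for r in range(214,242,2):
        print(nm,r,[tuple((P[r,cc]*1000).round().astype(int)) for cc in range(sl.start+8,sl.stop-4,9)])
hue=hsv[...,0];sat=hsv[...,1]
for nm,h0,h1,R in(("orange",5,18,(245,270,320,345)),("blue",105,130,(210,232,255,278))):
  for n in("top",):
    mm=np.zeros(z.shape,bool);mm[R[0]:R[1],R[2]:R[3]]=1
    q=P[mm&(z>.07)];print(nm,q.mean(0).round(3),q.min(0).round(3),q.max(0).round(3))
q=P[160:195,396:435];q=q[q[...,2]>.06];print("cup",q.min(0).round(3),q.max(0).round(3))
c,P,hsv=o["side"]
z=P[...,2]; x,y=P[...,0],P[...,1]
reg=(x>.38)&(x<.85)&(abs(y)<.3)
for nm,a,b in(("lid",.115,.4),("rim",.082,.095)):
    q=P[reg&(z>a)&(z<b)];print("side",nm,q.min(0).round(3),q.max(0).round(3))
for (u0,u1,v0,v1) in((372,390,204,238),(314,334,246,278)):
    q=P[v0:v1,u0:u1];q=q[q[...,2]>.02];print(q.mean(0).round(3),q.min(0).round(3),q.max(0).round(3))
E
```

```text
table z -0.00014035487486623494
rim [ 0.421 -0.182  0.08 ] [0.707 0.142 0.097] ((586.6901245117188, -42.38751220703125), (290.7073974609375, 303.7752685546875), 64.28489685058594)
lid [ 0.438 -0.181  0.115] [0.694 0.088 1.027]
lidtop ((438.42901611328125, -41.35422134399414), (0.0, 0.0), 0.0) [ 0.43842901 -0.04135422  1.02724478]
L 214 [(np.int64(551), np.int64(60), np.int64(55)), (np.int64(550), np.int64(36), np.int64(53)), (np.int64(550), np.int64(11), np.int64(55)), (np.int64(549), np.int64(-13), np.int64(57)), (np.int64(549), np.int64(-36), np.int64(54))]
L 216 [(np.int64(541), np.int64(56), np.int64(92)), (np.int64(541), np.int64(33), np.int64(88)), (np.int64(540), np.int64(10), np.int64(92)), (np.int64(540), np.int64(-13), np.int64(88)), (np.int64(540), np.int64(-37), np.int64(91))]
L 218 [(np.int64(536), np.int64(56), np.int64(87)), (np.int64(536), np.int64(33), np.int64(89)), (np.int64(535), np.int64(10), np.int64(90)), (np.int64(536), np.int64(-13), np.int64(82)), (np.int64(536), np.int64(-36), np.int64(77))]
L 220 [(np.int64(534), np.int64(60), np.int64(54)), (np.int64(538)
[... 5577 characters left out ...]
t64(486), np.int64(-177), np.int64(-3))]
R 240 [(np.int64(482), np.int64(-77), np.int64(1)), (np.int64(481), np.int64(-102), np.int64(0)), (np.int64(481), np.int64(-127), np.int64(1)), (np.int64(480), np.int64(-151), np.int64(1)), (np.int64(480), np.int64(-177), np.int64(0))]
orange [ 0.432 -0.041  0.099] [ 0.421 -0.052  0.084] [ 0.443 -0.03   1.027]
blue [0.53  0.128 0.097] [ 0.438 -0.041  0.071] [0.543 0.142 1.027]
cup [ 0.438 -0.3    0.06 ] [ 0.673 -0.041  1.027]
side lid [ 0.609 -0.289  0.115] [0.694 0.09  0.239]
side rim [ 0.421 -0.299  0.082] [0.709 0.142 0.095]
[ 0.432 -0.029  0.069] [ 0.331 -0.055  0.02 ] [0.447 0.684 0.822]
[0.531 0.132 0.068] [0.331 0.069 0.02 ] [0.571 0.684 0.822]
```

```bash
python3 - <<'E'
import cv2
a=cv2.imread("pics/side0.png")[110:290,240:420]; b=cv2.imread("pics/top0.png")[145:275,250:440]
a=cv2.resize(a,(400,400),interpolation=2); b=cv2.resize(b,(400,274),interpolation=2)
import numpy as np
o=np.zeros((400,800,3),np.uint8);o[:,:400]=a;o[:274,400:]=b;cv2.imwrite("pics/crop0.png",o)
E
```

```text
(no output)
```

View pics/crop0.png

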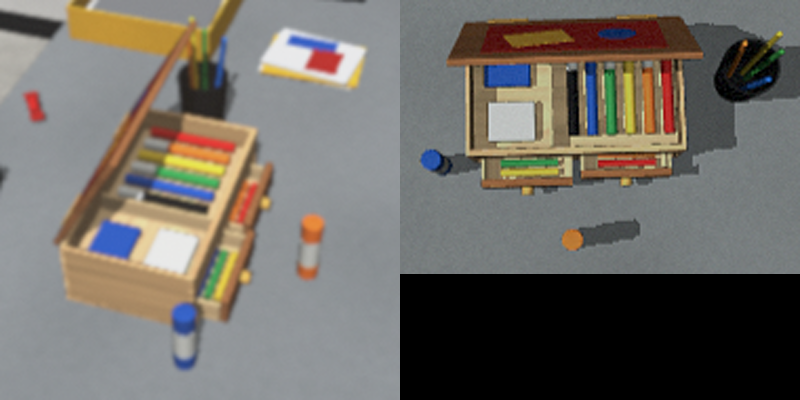

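The crop confirms it: both drawers are open with brass knobs at about (527,190) and (626,181). The lid leans forward over the case, with its outer face visible from above, so it can be pressed down from above.

```bash
cat >> m.py <<'E'
def edges(o):
    c,P,hsv=o["top"]
    x,y,z=P[...,0],P[...,1],P[...,2]
    box=(x>.47)&(x<.75)&(y>-.2)&(y<.115)
    def front(a,b,xmax,y0,y1):
        m=box&(z>a)&(z<b)&(x<xmax)&(y>y0)&(y<y1); pts=[]
        for col in np.where(m.sum(0)>0)[0]:
            r=np.where(m[:,col])[0].max(); pts.append(P[r,col])
        pts=np.array(pts); k=np.polyfit(pts[:,1],pts[:,0],1); res=abs(np.polyval(k,pts[:,1])-pts[:,0])
        pts=pts[res<.004]; k=np.polyfit(pts[:,1],pts[:,0],1)
        return k.round(4), pts[:,1].min().round(3),pts[:,1].max().round(3)
    print("case rim x=k y+c",front(.08,.097,.56,-.2,.11))
    print("L front",front(.042,.055,.52,-.04,.07)); print("R front",front(.042,.055,.53,-.165,-.06))
    m=box&(z>.03)&(z<.055)&(x<.53)
    print("drawers y", np.histogram(y[m],bins=np.arange(-.2,.1,.01)))
    q=P[box&(z>.1)&(z<.3)]; print("lid", q.min(0).round(3),q.max(0).round(3)) if len(q) else 0
    t=q[q[:,2]>q[:,2].max()-.01]; print("edge",t.mean(0).round(3),t.min(0).round(3),t.max(0).round(3))
    cc=(x>.55)&(x<.7)&(y<-.19)&(y>-.35)&(z>.05)&(z<.3);print("cup",P[cc].min(0).round(3),P[cc].max(0).round(3))
E
python3 - <<'E'
from m import *
edges(meas(0)); print(grasp_offset if 'grasp_offset' in globals() else "none")
import cell; print([n for n in dir(cell) if n[0]!='_'])
E
```

```text
case rim x=k y+c (array([-0.0107,  0.5359]), np.float64(-0.18), np.float64(0.087))
L front (array([-0.0164,  0.5007]), np.float64(-0.038), np.float64(0.069))
R front (array([-0.0104,  0.509 ]), np.float64(-0.163), np.float64(-0.062))
drawers y (array([ 0,  0,  0, 22, 16, 12, 16, 16, 29, 23, 17, 16, 16, 12, 16, 11, 24,
       15, 18, 16, 20, 28, 20, 16, 16, 12, 18, 18,  0,  0]), array([-2.00000000e-01, -1.90000000e-01, -1.80000000e-01, -1.70000000e-01,
       -1.60000000e-01, -1.50000000e-01, -1.40000000e-01, -1.30000000e-01,
       -1.20000000e-01, -1.10000000e-01, -1.00000000e-01, -9.00000000e-02,
       -8.00000000e-02, -7.00000000e-02, -6.00000000e-02, -5.00000000e-02,
       -4.00000000e-02, -3.00000000e-02, -2.00000000e-02, -1.00000000e-02,
        1.66533454e-16,  1.00000000e-02,  2.00000000e-02,  3.00000000e-02,
        4.00000000e-02,  5.00000000e-02,  6.00000000e-02,  7.00000000e-02,
        8.00000000e-02,  9.00000000e-02,  1.00000000e-01]))
lid [ 0.615 -0.181  0.1  ] [0.704 0.089 0.241]
edge [ 0.621 -0.046  0.235] [ 0.615 -0.18   0.231] [0.627 0.088 0.241]
cup [ 0.603 -0.3    0.05 ] [ 0.673 -0.23   0.175]
0.0188
['IKError', 'grasp_offset', 'hand_in', 'observe', 'read_camera']
```

Emit:
step_arm([
  [0.35,0.455,-0.399,0,0.286],
  [0.35,0.455,-0.399,0,0.286],
  [0.35,0.455,-0.399,0,0.286],
  [0.35,0.455,-0.399,0,0.286],
  [0.35,0.455,-0.399,0,0.286],
  [0.35,0.455,-0.399,0,0.286],
  [0.35,0.455,-0.399,0,0.286],
  [0.35,0.455,-0.399,0,0.286],
  [0.35,0.455,-0.399,0,0.286],
  [0.35,0.455,-0.399,0,0.286],
  [0.35,0.455,-0.399,0,0.286],
  [0.35,0.455,-0.399,0,0.286],
  [0.35,0.455,-0.399,0,0.286],
  [0.35,0.455,-0.399,0,0.286],
  [0.35,0.455,-0.399,0,0.286],
])

```text
time: 1.98
tool_pos: [0.4719, 0.012, 0.2268]
tool_rot: [3.141, -0.0, 0.01]
contact_force: [-1.4, 0.1, 1.1]
opening: 0.0297
grip_force: 0.0
```

Emit:
step_arm([
  [0.35,0,0,0.05,0],
  [0.35,0,0,0.1,0],
  [0.35,0,0,0.14,0],
  [0.35,0,0,0.17,0],
  [0.35,0,0,0.192,0],
  [0.35,0,0,0.192,0],
  [0.35,0,0,0.192,0],
])

```text
time: 2.85
tool_pos: [0.4726, 0.0123, 0.0355]
tool_rot: [3.141, -0.001, 0.011]
contact_force: [-0.3, 0.8, 0.0]
opening: 0.0301
grip_force: 0.0
```

```bash
python3 - <<'E'
from h import *
c=read_camera("side"); a=c["img"][110:290,240:440,::-1]; cv2.imwrite("pics/s1.png",cv2.resize(a,(660,594),interpolation=2))
E
```

```text
(no output)
```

View pics/s1.png

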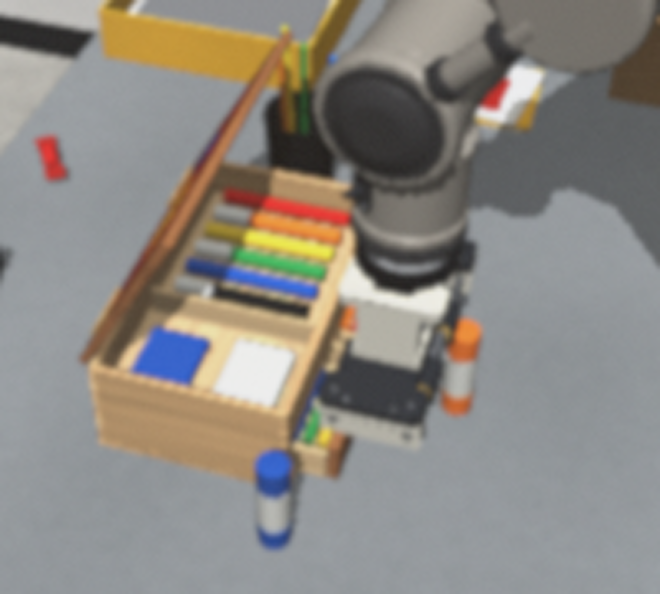

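The gripper at (385,370) stands in front of the left drawer, clear of the orange glue (462,365), and nothing has been disturbed. Now I'll push.

Emit:
step_arm([
  [0.35,0.01,0,0,0],
  [0.35,0.015,0,0,0],
  [0.35,0.02,0,0,0],
  [0.35,0.025,0,0,0],
  [0.35,0.03,0,0,0],
  [0.35,0.035,0,0,0],
  [0.35,0.04,0,0,0],
  [0.35,0.044,0,0,0],
  [0.35,0.047,0,0,0],
  [0.35,0.047,0,0,0],
])

```text
time: 4.15
tool_pos: [0.5194, 0.013, 0.0347]
tool_rot: [3.141, -0.001, 0.011]
contact_force: [0.1, -1.1, 1.3]
opening: 0.0302
grip_force: 0.0
```

Emit:
step_arm([
  [0.35,0.002,0,0,0],
  [0.35,0.004,0,0,0],
  [0.35,0.004,0,0,0],
])

```text
time: 4.53
tool_pos: [0.5232, 0.0131, 0.0347]
tool_rot: [3.141, -0.0, 0.011]
contact_force: [0.3, 0.3, -0.4]
opening: 0.0302
grip_force: 0.1
```

```bash
python3 - <<'E'
from h import *
print(np.mean([observe()["contact_force"] for _ in range(5)],0))
c=read_camera("side"); a=c["img"][150:270,280:400,::-1]
w=read_camera("wrist")["img"][...,::-1]
o=np.hstack([cv2.resize(a,(400,400),interpolation=2),cv2.resize(w,(400,250)) if 0 else np.vstack([cv2.resize(w,(400,250)),np.zeros((150,400,3),np.uint8)])]); cv2.imwrite("pics/s2.png",o)
E
```

```text
[ 0.31735222  0.33048376 -0.39626733]
```

View pics/s2.png

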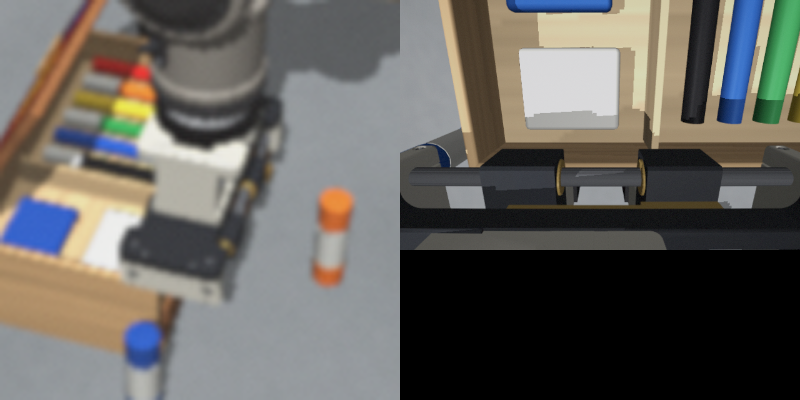

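The left drawer at (165,315) is almost home and the case has not moved. I'll continue in small steps, watching the force.

Emit:
step_arm([
  [0.35,0.001,0,0,0],
  [0.35,0.002,0,0,0],
  [0.35,0.002,0,0,0],
])

```text
time: 5.0
tool_pos: [0.5251, 0.0131, 0.0347]
tool_rot: [3.141, -0.0, 0.011]
contact_force: [-0.6, 0.1, 0.8]
opening: 0.0301
grip_force: 0.3
```

Emit:
step_arm([
  [0.35,0.001,0,0,0],
  [0.35,0.001,0,0,0],
])

```text
time: 5.25
tool_pos: [0.5257, 0.0132, 0.0346]
tool_rot: [3.142, 0.001, 0.011]
contact_force: [-2.4, -0.3, 1.7]
opening: 0.0301
grip_force: 1.3
```

Emit:
step_arm([
  [0.35,0.001,0,0,0],
  [0.35,0.001,0,0,0],
])

```text
time: 5.5
tool_pos: [0.5256, 0.0131, 0.0346]
tool_rot: [3.142, 0.003, 0.011]
contact_force: [-6.8, -0.8, 4.9]
opening: 0.0297
grip_force: 3.4
```

Emit:
step_arm([
  [0.35,-0.01,0,0,0],
  [0.35,-0.03,0,0,0],
  [0.35,-0.043,0,0,0],
  [0.35,-0.043,0,-0.05,0],
  [0.35,-0.043,0,-0.1,0],
  [0.35,-0.043,0,-0.1,0],
  [0.35,-0.043,0.05,-0.1,0],
  [0.35,-0.043,0.1,-0.1,0],
  [0.35,-0.043,0.1195,-0.1,0],
  [0.35,-0.043,0.1195,-0.1,0],
  [0.35,-0.043,0.1195,-0.05,0],
  [0.35,-0.043,0.1195,-0.02,0],
  [0.35,-0.043,0.1195,0,0],
  [0.35,-0.043,0.1195,0,0],
])

```text
time: 7.25
tool_pos: [0.484, -0.1049, 0.0332]
tool_rot: [-3.14, 0.004, 0.012]
contact_force: [0.8, 0.1, 0.3]
opening: 0.0296
grip_force: 0.0
```

Emit:
step_arm([
  [0.35,0.01,0,0,0],
  [0.35,0.015,0,0,0],
  [0.35,0.02,0,0,0],
  [0.35,0.025,0,0,0],
  [0.35,0.03,0,0,0],
  [0.35,0.035,0,0,0],
  [0.35,0.038,0,0,0],
  [0.35,0.04,0,0,0],
  [0.35,0.04,0,0,0],
])

```text
time: 8.38
tool_pos: [0.5256, -0.1064, 0.0347]
tool_rot: [3.141, -0.001, 0.011]
contact_force: [0.1, -0.1, 0.7]
opening: 0.0298
grip_force: 0.0
```

Emit:
step_arm([
  [0.35,0.001,0,0,0],
  [0.35,0.001,0,0,0],
])

```text
time: 8.62
tool_pos: [0.5262, -0.1064, 0.0347]
tool_rot: [3.141, 0.0, 0.011]
contact_force: [-0.4, -0.3, -0.8]
opening: 0.0299
grip_force: 0.4
```

Emit:
step_arm([
  [0.35,0.001,0,0,0],
  [0.35,0.001,0,0,0],
])

```text
time: 8.88
tool_pos: [0.5271, -0.1064, 0.0347]
tool_rot: [3.142, 0.0, 0.011]
contact_force: [-1.9, -1.3, 0.8]
opening: 0.0297
grip_force: 1.1
```

Emit:
step_arm([
  [0.35,0.001,0,0,0],
  [0.35,0.001,0,0,0],
])

```text
time: 9.12
tool_pos: [0.527, -0.1064, 0.0347]
tool_rot: [-3.141, 0.003, 0.011]
contact_force: [-6.7, -1.9, 4.2]
opening: 0.0296
grip_force: 3.4
```

Emit:
step_arm([
  [0.35,-0.01,0,0,0],
  [0.35,-0.04,0,0,0],
  [0.35,-0.04,0,-0.05,0],
  [0.35,-0.04,0,-0.11,0],
  [0.35,-0.04,0.05,-0.17,0],
  [0.7,-0.06,0.11,-0.23,0],
  [1,-0.1,0.17,-0.265,0],
  [1,-0.12,0.22,-0.265,0],
  [1,-0.12,0.25,-0.265,0],
  [1,-0.12,0.25,-0.265,0],
])

```text
time: 10.38
tool_pos: [0.4097, -0.3611, 0.3]
tool_rot: [3.14, -0.001, 0.006]
contact_force: [0.2, 0.5, -0.7]
opening: 0.0005
grip_force: 0.0
```

```bash
python3 - <<'E'
from h import *
for n in("side","top"):
    c=read_camera(n); np.savez(f"{n}1.npz",**c)
    if n=="side": a=c["img"][110:290,240:420,::-1]
    else: b=c["img"][145:275,250:440,::-1]
o=np.zeros((400,800,3),np.uint8);o[:,:400]=cv2.resize(a,(400,400),interpolation=2);o[:274,400:]=cv2.resize(b,(400,274),interpolation=2);cv2.imwrite("pics/c1.png",o)
from m import *
try: edges(meas(1))
except Exception as e: print(e)
c,P,hsv=meas(1)["top"]; x,y,z=[P[...,i] for i in range(3)]
q=P[(x>.45)&(x<.531)&(y>-.2)&(y<.1)&(z>.02)&(z<.06)];print("proud",len(q),q.round(3)[:20].tolist())
E
```

```text
case rim x=k y+c (array([-0.0102,  0.536 ]), np.float64(-0.18), np.float64(0.087))
too many indices for array: array is 1-dimensional, but 2 were indexed
proud 29 [[0.531, -0.104, 0.036], [0.531, -0.106, 0.035], [0.531, -0.109, 0.034], [0.531, -0.112, 0.036], [0.531, -0.114, 0.036], [0.531, -0.117, 0.035], [0.531, 0.024, 0.031], [0.53, 0.021, 0.036], [0.53, 0.018, 0.035], [0.53, 0.015, 0.038], [0.53, 0.013, 0.038], [0.53, 0.01, 0.033], [0.528, -0.104, 0.032], [0.528, -0.106, 0.036], [0.528, -0.109, 0.038], [0.528, -0.112, 0.035], [0.528, -0.114, 0.038], [0.528, -0.117, 0.036], [0.528, 0.024, 0.028], [0.527, 0.021, 0.036]]
```

View pics/c1.png

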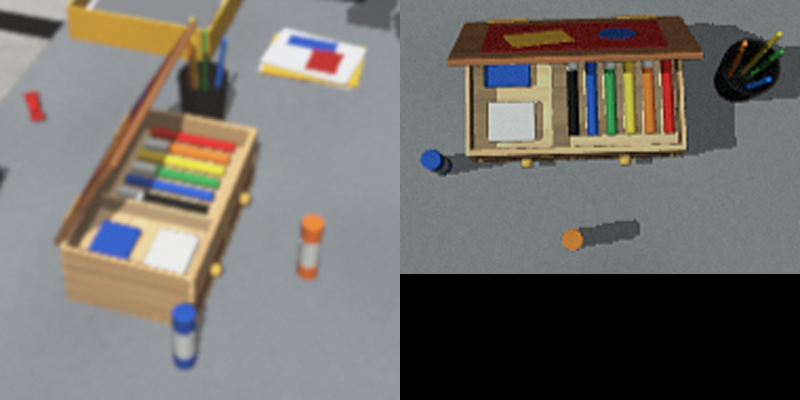

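Both drawers are flush: only the knobs at (527,162) and (626,160) stand out. The case and glue sticks are unmoved. Next is the lid.

Emit:
step_arm([
  [1,0.05,-0.04,0,0],
  [1,0.09,-0.09,0,0],
  [1,0.13,-0.14,0,0],
  [1,0.17,-0.19,0,0],
  [1,0.21,-0.24,0,0],
  [1,0.24,-0.28,0,0],
  [1,0.258,-0.312,0,0],
  [1,0.258,-0.312,0,0],
  [1,0.258,-0.312,0,0],
  [1,0.258,-0.312,0,0],
])

```text
time: 11.72
tool_pos: [0.665, -0.0435, 0.3]
tool_rot: [3.141, -0.0, 0.01]
contact_force: [0.8, 0.1, -0.2]
opening: 0.0006
grip_force: 0.0
```

Emit:
step_arm([
  [1,0,0,0.03,0],
  [1,-0.004,0,0.055,0],
  [1,-0.014,0,0.068,0],
  [1,-0.022,0,0.077,0],
  [1,-0.029,0,0.081,0],
  [1,-0.036,0,0.086,0],
  [1,-0.043,0,0.09,0],
  [1,-0.051,0,0.096,0],
  [1,-0.058,0,0.102,0],
  [1,-0.065,0,0.109,0],
  [1,-0.065,0,0.109,0],
])

```text
time: 13.1
tool_pos: [0.5995, -0.0432, 0.1899]
tool_rot: [-3.141, 0.002, 0.011]
contact_force: [-0.1, 0.5, 0.7]
opening: 0.0004
grip_force: 0.0
```

```bash
python3 - <<'E'
from h import *
c=read_camera("side"); a=c["img"][60:280,220:460,::-1]; cv2.imwrite("pics/s3.png",cv2.resize(a,(600,550),interpolation=2))
E
```

```text
(no output)
```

View pics/s3.png

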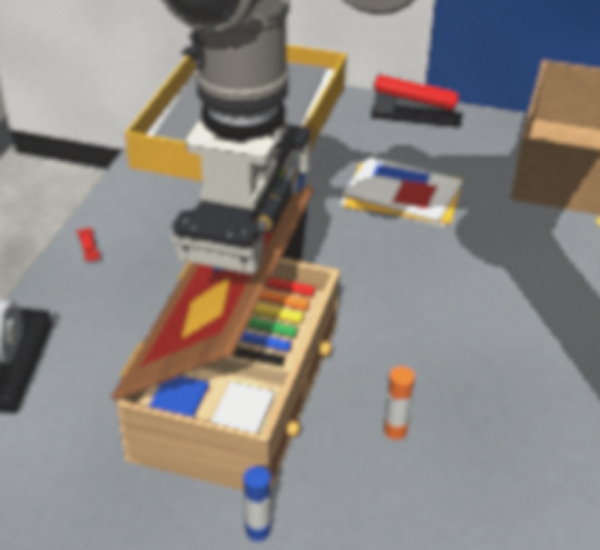

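The lid (edge at (260,270)) is coming down under the fingertips, and the case is still in place.

Emit:
step_arm([
  [1,-0.007,0,0.007,0],
  [1,-0.013,0,0.015,0],
  [1,-0.018,0,0.0225,0],
  [1,-0.023,0,0.031,0],
  [1,-0.027,0,0.04,0],
  [1,-0.031,0,0.049,0],
  [1,-0.034,0,0.059,0],
  [1,-0.037,0,0.069,0],
  [1,-0.038,0,0.077,0],
  [1,-0.039,0,0.084,0],
  [1,-0.039,0,0.087,0],
  [1,-0.039,0,0.087,0],
])

```text
time: 14.65
tool_pos: [0.5615, -0.0439, 0.1034]
tool_rot: [-3.142, 0.0, 0.011]
contact_force: [-0.6, 0.4, 0.1]
opening: 0.0004
grip_force: 0.0
```

Emit:
step_arm([
  [1,0,0,0.002,0],
  [1,0,0,0.003,0],
  [1,0,0,0.003,0],
])

```text
time: 15.02
tool_pos: [0.5617, -0.044, 0.1008]
tool_rot: [3.141, -0.0, 0.011]
contact_force: [-0.2, -0.3, 0.3]
opening: 0.0005
grip_force: 0.1
```

Emit:
step_arm([
  [1,0,0,0.001,0],
  [1,0,0,0.001,0],
])

```text
time: 15.28
tool_pos: [0.5617, -0.044, 0.1003]
tool_rot: [3.141, -0.001, 0.011]
contact_force: [-1.5, 0.6, 4.8]
opening: -0.0
grip_force: 2.5
```

Emit:
step_arm([
  [1,0,0,0.001,0],
  [1,0,0,0.001,0],
])

```text
time: 15.52
tool_pos: [0.5617, -0.044, 0.1001]
tool_rot: [3.141, -0.001, 0.011]
contact_force: [-3.7, 0.7, 11.6]
opening: 0.0002
grip_force: 5.9
```

Emit:
step_arm([
  [1,0,0,0.0005,0],
  [1,0,0,0.0005,0],
])

```text
time: 15.78
tool_pos: [0.5618, -0.044, 0.1001]
tool_rot: [3.141, -0.001, 0.011]
contact_force: [-6.5, 0.5, 15.2]
opening: 0.0004
grip_force: 7.5
```

Shut: firm contact at z = 0.100. I'll retract and check.

Emit:
step_arm([
  [1,0,0,-0.003,0],
  [1,0,0,-0.04,0],
  [1,0,0,-0.1,0],
  [1,-0.03,0.03,-0.16,0],
  [1,-0.08,0.1,-0.2,0],
  [1,-0.12,0.16,-0.2,0],
  [1,-0.15,0.22,-0.2,0],
  [1,-0.16,0.28,-0.2,0],
  [1,-0.16,0.31,-0.2,0],
  [1,-0.16,0.31,-0.2,0],
])

```text
time: 17.02
tool_pos: [0.4036, -0.3588, 0.2975]
tool_rot: [-3.142, 0.001, 0.007]
contact_force: [0.4, -0.4, 0.2]
opening: 0.0006
grip_force: 0.0
```

```bash
python3 - <<'E'
from m import *
for n in("side","top"):
    c=read_camera(n); np.savez(f"{n}2.npz",**c)
    if n=="side": a=c["img"][110:290,240:420,::-1]
    else: b=c["img"][145:275,250:440,::-1]
o=np.zeros((400,800,3),np.uint8);o[:,:400]=cv2.resize(a,(400,400),interpolation=2);o[:274,400:]=cv2.resize(b,(400,274),interpolation=2);cv2.imwrite("pics/c2.png",o)
c,P,hsv=meas(2)["top"]; x,y,z=[P[...,i] for i in range(3)]
for a,b in((.54,.58),(.6,.63),(.66,.69)):
    m=(x>a)&(x<b)&(y>-.17)&(y<.08);print(np.median(z[m]))
m=(x>.5)&(x<.75)&(y>-.19)&(y<.11)&(z>.09);print(P[m].min(0),P[m].max(0))
q=P[(x>.45)&(x<.531)&(y>-.2)&(y<.1)&(z>.02)&(z<.06)];print("proud",len(q),q[:,0].min())
E
```

```text
0.09984870245819953
0.10035690985401072
0.09985615472099924
[ 0.53199972 -0.18223049  0.09129272] [0.70015098 0.08931228 0.10582188]
proud 28 0.5250150451815058
```

View pics/c2.png

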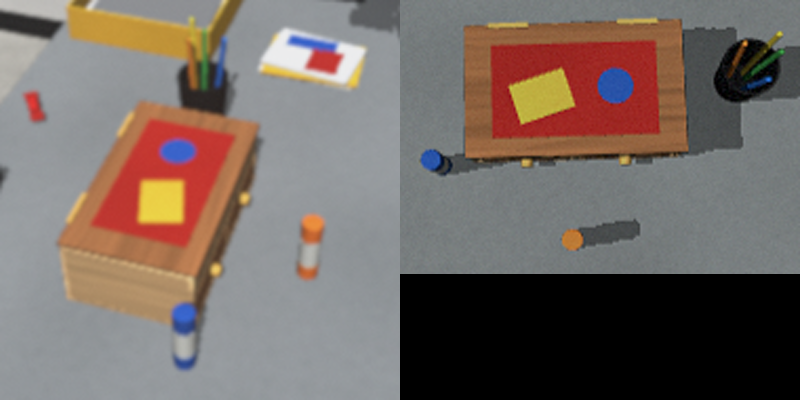

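The lid lies flat at z = 0.100. Only the knobs at (527,162) and (626,160) stand out, and the neighbours are unmoved.

```bash
python3 -c "
from cell import *
print(hand_in())"
```

```text
the job is handed in; nothing more can be done
None
```

The art case is closed and the job is handed in: both drawers were pushed home first and then the lid pressed shut, with the case, glue sticks and cup unmoved in the final camera check.

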